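# Pull the spring tester out to its set length and hold it

### The arm

A 6-joint arm with a two-finger parallel gripper is mounted at the origin on the work surface. World frame = base frame: x ahead of the robot, y to its left, z up, the work surface at z = 0. Lengths are in m, angles in rad, forces in N, time in s.
With the tool pointing down it reaches from about 0.375 to 0.9 m from the base axis. Payload 3.1 kg.
Tool frame: the origin (TCP) lies between the finger pads; the fingertips stand manip.finger_overhang ahead of it and the grasp point (between the pads) lies 5 mm behind it (manip.finger_overhang is the distance from the TCP to the fingertips, in m); z points along the fingers, y is the line along which they close (so a half turn about z gives the same grasp; the last joint's range is limited). The gripper opens to 85 mm and grips with 20 to 120 N. Pads are 22 mm wide; open, the fingers measure 114 mm over their backs; the gripper's body (76 mm by 85 mm) begins 54 mm behind the grasp point. The pads swing forward as they close: fully open they stand 13 mm farther back than shut.
Start: joints at [1.087, 0.527, 1.433, -0, 1.181, -0.178], TCP at [0.188, 0.596, 0.245] pointing down, gripper open.
Joint ranges: [-3.08, 3.08], [-0.75, 2.2], [0.22, 2.44], [-1.43, 4.57], [0, 2.65], [-2.85, 2.85]. Speed limits (rad/s): [2.79, 2.79, 3.14, 3.14, 3.14, 3.14].

### API

Orientations are given as a unit quaternion [x, y, z, w].
In Python, from station import manip gives the robot as it stands.
- The arm moves only by the tool drive_tool, never from a script. Its argument "plan" is a list of rows, each a list of 7 numbers: the shift along the tool's x, y, z in m, then the turn, a rotation vector about the tool's x, y, z in degrees, then the opening, from -1 (shut) to 1 (fully open). In form: [[x, y, z, wx, wy, wz, gripper], ...]. A call has 1 to 10 rows; each row shifts and turns the commanded pose from where the row before left it, along the tool's axes as they then stand; what a row does not reach is not made up. A row lasts 1/10 s, in which the tool goes at most 50 mm and 8.59 degrees, less where a joint would pass 70% of its speed; a pose out of reach is approached as far as the arm can. A call is refused whole if a number of a shift passes 0.05 or a number of a turn 8.59, either way. A call with a gripper value outside its range is refused whole. The fingers move at their own pace and stop on an object; "newtons" is the grip in N (left out, the last holds). Time passes only in rows, so rows that do not move let the fingers close. It gives the time, the measured TCP pose, the force, the opening and the grip force at its end, in the units of the state.
- manip.sense(): the state, without advancing time (a new reading comes with each control period).
- manip.snapshot(name): name is "scene" or "top"; returns a dict with "image" (420x560x3 uint8, red, green, blue), "z_map" (420x560 float32, m along the optical axis (not along the pixel's ray), 0 where there is no reading), "fov_y" (degrees; the focal length in pixels is half the picture's height over the tangent of half this angle, whatever the lens; pixels are square), "cx", "cy" (the principal point, pixels), "k1" (the pictures are not rectified: a ray, as slopes to the right and down, at radius r is drawn at 1 + k1 r^2 times it, then the intrinsics apply), "extrinsics" (4x4, takes a point from camera to world coordinates). Camera axes: x right, y up, looking along -z (the intrinsics and any distortion apply to the point x, -y, -z); pixel columns grow to the right and rows downward; lengths in m; the calibration is good to about 2 mm. A picture is of the moment at which its call begins.
- manip.sign_off(): hands the job in; it is judged then, once.
The state is a dict: "t": time; "q": joint angles; "qd": joint speeds; "tau": joint torques, N m; "tcp_pos": TCP position; "tool_rot": TCP orientation; "force": force on the tool from outside, world axes, zero at the start; "ft_torque": the same for the moment, N m; "finger_gap": opening from 0.0 (shut) to 1.0 (fully open); "gripper_force": force on a finger pad.
Only numpy, scipy, OpenCV 4.12 (cv2) and the standard library are available. Lean on these libraries where they do the work, as an engineer would, in place of code of your own. Each camera call takes 0.05 s, during which the arm holds its last target. There are 200 camera calls.

### The job

On the spring test bench, first slide the cursor along its track until its pointer blade is level with the round pin (not the flat square block), leaving the spring-loaded pull bar home meanwhile. Then take hold of the pull bar, pull it out towards you until its own pointer is level with the cursor's pointer, without overstretching it past there, and keep it there: finish while still holding the bar at that length, with the cursor still level with the pin. Leave the wrench, the bearing and the oil can beside the bench alone.

Things in the scene. Friction and masses are not known exactly. Their poses are not given: they have to be found in the camera images.
- bench: Spring test bench: green plate 330 x 250 x 20 mm fixed on the table. Origin at table height, z up, x along both tracks: the pull goes to bench -x (roughly towards the robot). Plate: x -140 to +190, y -125 to +125 mm. Draw track at y -75, cursor track at y +30, pin and block row at y +88. A fixed spring tube (top 49 mm above the table) lies at y -75, x +85 to +185. Position and yaw vary.
- pull_bar (a point): Black cross bar to pull, handle of the spring-return draw slide: 20 mm along bench x, 52 along y, 30 high, axes as the bench's; the point is its centre, 80 mm above the table (underside at 65). It stands on a 16 mm square stalk over a carriage 43 mm high; fingertips over 50 mm above the table clear everything round it. Home, it is at bench x +40 mm.
- draw (a joint): How far the draw slide with the pull bar is pulled out, m: 0 home, up to 0.13, moving to bench -x; bar and draw_pointer are at bench x = 0.040 - value. A spring pulls it back: about 5 N at home plus 90 N/m (about 15 N at 0.11); let go, it returns home.
- draw_pointer (a point): Tip of the draw slide's thin steel pointer blade (4 mm wide along bench x, 31 mm above the table), which sticks out from under the pull bar to bench y = -19 mm; its middle plane is that of the pull bar.
- cursor (a joint): How far the cursor has been slid, m: 0 at the far end of its track, up to 0.165, growing to bench -x; cursor, grip and pointer are at bench x = 0.080 - value. Friction (about 2 N) keeps it where it is left. It starts between 0 and 0.045, always beyond both the pin and the block.
- cursor_grip (a point): Point at which to grip the cursor, on its black upright grip: 20 mm along bench x, 30 along bench y, from 37 up to 90 mm above the table; the point lies on the grip's axis 77 mm above the table, 13 mm below its top. Fingertips over 50 mm above the table clear everything round it.
- cursor_pointer (a point): Draw-slide-side end of the cursor's thin steel pointer blade (4 mm wide along bench x, 31 mm above the table). The blade passes across under the grip, from bench y -12 to +68 mm: one end points at the draw pointer, the other at the pin row. Its middle plane is that of the grip.
- round_pin: The mark to use: a round upright steel pin 18 mm in diameter, 26 mm high, fixed on the bench at bench y = +88 mm; origin at the centre of its underside, 22 mm above the table, axes those of the bench. Its bench x differs each time (between -75 and +10 mm).
- square_block: The other mark, not to be used: a flat square steel block 32 x 32 x 8 mm, fixed in the same row at least 30 mm from the pin along bench x, on either side of it; origin at the centre of its underside, 22 mm above the table.
- wrench: Bystander: loose steel wrench 170 mm long lying on the table along the bench's +y side; origin under its middle.
- bearing: Bystander: loose steel bearing ring, 52 mm across, 15 mm high, on the table at the bench's -y side; origin at the centre of its underside.
- oil_can: Bystander: loose grey can 56 mm across, 110 mm high, standing on the table at the bench's -y side; origin at the centre of its underside.

How it is judged:
By the outcome, as a careful person would: the job done as asked, in the order asked, and still so for the second after the job is handed in, while the arm keeps its last pose, push and grip.
It also fails if it takes over 54 s, if anything falls off the work surface, if the arm or the gripper's body presses on something with over 40 N, if the wrist force passes 120 N, or if a joint passes its speed limit or range.

## Working session

There is one attempt and no reset: what is moved stays moved. The work goes in short steps, Python scripts to look and compute and a tool call to move; the robot and the scene stay as the last step left them, time stands still between calls to the robot, and variables do not carry over. Pictures are saved under pics/ and viewed, at most 10 in all, crops included, and the job is handed in when it is done.

Besides the shell and the picture viewer there is one more tool, called after "Call:" as name(argument=value, ...), one argument or row to a line, values as JSON. drive_tool: Moves the arm, as the interface text tells. Its arguments: {"type":"object","properties":{"plan":{"type":"array"},"newtons":{"type":"number"}},"required":["plan"]}

```bash
mkdir -p pics; cat > h.py <<'E'
import numpy as np, cv2
from station import manip
def snap(n):
    s=manip.snapshot(n); np.savez(f'{n}.npz',**s); return s
def rays(s,uv):
    uv=np.atleast_2d(np.array(uv,float)); f=s['image'].shape[0]/2/np.tan(np.radians(s['fov_y'])/2)
    K=np.array([[f,0,s['cx']],[0,f,s['cy']],[0,0,1.]])
    p=cv2.undistortPoints(uv[:,None],K,np.array([s['k1'],0,0,0.]))[:,0] if 0 else None
    d=(uv-[s['cx'],s['cy']])/f; r=d.copy()
    for _ in range(30): r=d/(1+s['k1']*(r**2).sum(1,keepdims=True))
    return np.c_[r[:,0],-r[:,1],-np.ones(len(r))]
def onplane(s,uv,z):
    E=np.array(s['extrinsics']); d=rays(s,uv)@E[:3,:3].T; o=E[:3,3]
    return o+d*((z-o[2])/d[:,2])[:,None]
def pts(s):
    h,w=s['z_map'].shape; v,u=np.mgrid[:h,:w]
    E=np.array(s['extrinsics']); r=rays(s,np.c_[u.ravel(),v.ravel()])*s['z_map'].ravel()[:,None]
    return (r@E[:3,:3].T+E[:3,3]).reshape(h,w,3)
E
python3 - <<'E'
from h import *
for n in('scene','top'):
    s=snap(n); cv2.imwrite(f'pics/{n}0.png',cv2.resize(s['image'][:,:,::-1],(784,588),interpolation=cv2.INTER_CUBIC)); print(n,s['fov_y'],s['cx'],s['cy'],s['k1'],np.round(s['extrinsics'],3).tolist())
st=manip.sense(); print(st['tcp_pos'],st['tool_rot'],manip.finger_overhang,st['force'],st['t'])
E
```

```text
scene 55.38213094018083 278.41573932412575 203.7805382346772 0.0015531514935479896 [[-0.244, -0.648, 0.722, 1.213], [0.97, -0.156, 0.188, 0.179], [-0.009, 0.746, 0.666, 0.637], [0.0, 0.0, 0.0, 1.0]]
top 46.715861576248045 274.87632532949027 212.1168740438988 0.00471671796604417 [[-0.022, 0.992, -0.124, 0.47], [-0.999, -0.026, -0.026, 0.026], [-0.029, 0.124, 0.992, 0.969], [0.0, 0.0, 0.0, 1.0]]
[0.18725924 0.59564064 0.24442664] [ 1.51804835e-01  9.88410000e-01 -9.29253312e-04 -3.18383295e-04] 0.014 [ 0.09765449 -0.67518997 -0.98683433] 0.1
```

View pics/top0.png

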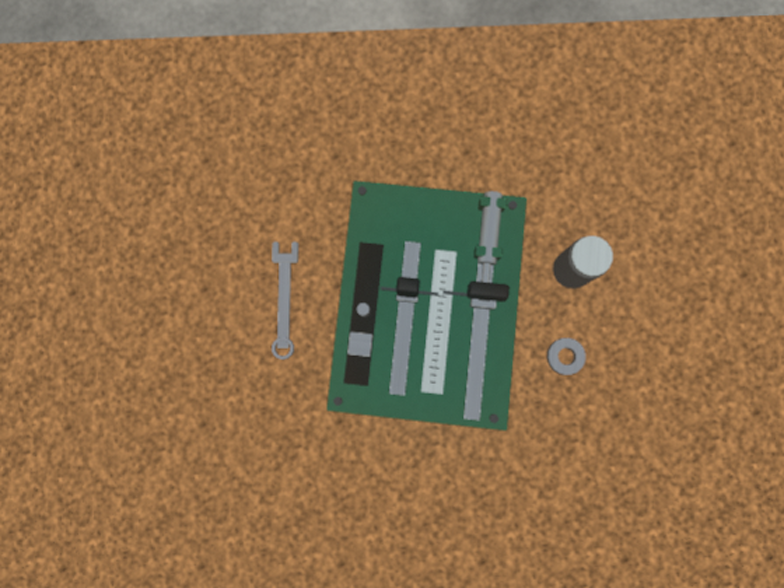

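View pics/scene0.png

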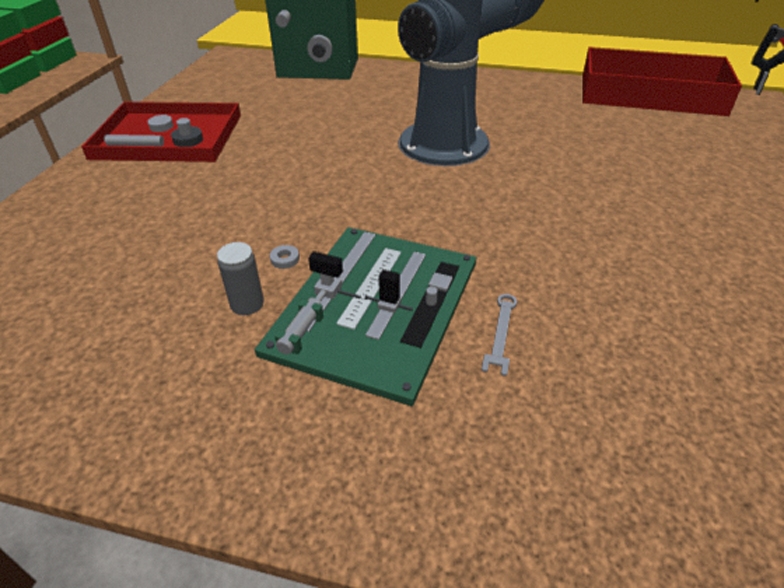

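The top view shows the plate with corners near (355,182), (525,198), (507,429) and (329,410). The pin is at (363,309), the block at (360,344), the grip at (408,287) and the bar at (488,291). The scene view agrees: the round pin lies farther from the robot than the block.

```bash
sed -i '/undistortPoints/d' h.py; cat >> h.py <<'E'
def corners(s):
    hsv=cv2.cvtColor(s['image'],cv2.COLOR_RGB2HSV)
    m=cv2.inRange(hsv,(60,80,30),(95,255,255)); m=cv2.morphologyEx(m,cv2.MORPH_CLOSE,np.ones((25,25)))
    c=max([c for c in cv2.findContours(m,0,2)[0] if cv2.boundingRect(c)[1]>90],key=cv2.contourArea)
    return cv2.convexHull(c)[:,0].astype(float)
def bench(s):
    P=onplane(s,corners(s),0.02)[:,:2]
    (c,sz,a)=cv2.minAreaRect((P*1000).astype(np.float32)); 
    b=cv2.boxPoints((c,sz,a))/1000
    e=[b[1]-b[0],b[2]-b[1]]; L=max(e,key=np.linalg.norm); L=L*np.sign(L[0])
    yaw=np.arctan2(L[1],L[0]); x=np.array([np.cos(yaw),np.sin(yaw)])
    return np.array(c)/1000-0.025*x,yaw,sz
def tob(p,o,yaw):
    d=np.atleast_2d(p)[:,:2]-o; c,s_=np.cos(yaw),np.sin(yaw)
    return np.c_[d@[c,s_],d@[-s_,c]]
E
python3 - <<'E'
from h import *
for n in('top','scene'):
    s=dict(np.load(n+'.npz')); o,yaw,sz=bench(s); print(n,o,np.degrees(yaw),sz)
    if n=='top': O,Y=o,yaw
    P=pts(s); B=tob(P.reshape(-1,3),O,Y).reshape(P.shape[:2]+(2,)); z=P[...,2]
    def rep(nm,m): 
        q=B[m]; print(nm,m.sum(),(q.min(0)+q.max(0))/2*1000,np.ptp(q,axis=0)*1000,np.median(z[m]))
    X,Yb=B[...,0],B[...,1]
    on=(abs(X-.02)<.17)
    rep('pin',on&(abs(Yb-.088)<.02)&(z>.042)&(z<.055))
    rep('block',on&(abs(Yb-.088)<.02)&(z>.027)&(z<.034))
    rep('grip',on&(abs(Yb-.03)<.03)&(z>.085)&(z<.1))
    rep('bar',on&(abs(Yb+.075)<.035)&(z>.09)&(z<.105))
E
```

```text
top [ 0.55636089 -0.00585538] -7.473823 (246.34217834472656, 326.1202392578125)
pin 70 [ 2.15929222 88.55541824] [16.14423096 17.50159363] 0.0477968144513522
block 272 [-34.77406646  88.54504682] [62.78647426 31.94456863] 0.030363561604902167
grip 167 [35.63496651 30.68936317] [19.84995528 28.78616885] 0.08991584959993049
bar 306 [ 39.2167551  -73.87913435] [19.99541866 51.2424759 ] 0.09490323153505542
scene [ 0.56244658 -0.00721432] -7.4726405 (248.99220275878906, 336.27392578125)
pin 49 [ 3.31227901 85.88057642] [17.59159495 16.8765682 ] 0.04846456968734203
block 168 [-55.62268903  88.40282536] [134.23968642  36.80380053] 0.03129966882928409
grip 107 [37.35182649 28.17732076] [20.05197819 29.4913335 ] 0.09047692283699393
bar 163 [ 40.42236998 -76.58564272] [20.75164401 50.86956033] 0.09568933200854668
```

Heights and sizes match. The pin is at bench x ≈ 2.9 mm, correcting by the bar's known home position, and the cursor is at ≈ 36.5 mm. I'll turn the tool first so the fingers close along bench x.

Call:
drive_tool(
  plan=[
    [0,0,0,0,0,8,1],
    [0,0,0,0,0,8,1],
    [0,0,0,0,0,8,1],
    [0,0,0,0,0,8,1],
    [0,0,0,0,0,8,1],
    [0,0,0,0,0,8,1],
    [0,0,0,0,0,8,1],
    [0,0,0,0,0,8,1],
    [0,0,0,0,0,8,1],
    [0,0,0,0,0,8,1],
  ],
)

```text
t: 1.1
tcp_pos: [0.1873, 0.5958, 0.2447]
tool_rot: [0.754, 0.657, -0.001, 0.0]
force: [0.8, -0.5, 0.6]
finger_gap: 1.003
gripper_force: 0.0
```

```bash
cat >> h.py <<'E'
from scipy.spatial.transform import Rotation as R
O=np.array([.55636,-.00586]); YAW=np.radians(-7.474)
def go(bx,by,z):
    "shift, turn (tool axes, m/deg) to the bench point, tool y along bench x"
    c,s=np.cos(YAW),np.sin(YAW); p=np.r_[O+[c*bx-s*by,s*bx+c*by],z]
    st=manip.sense(); T=R.from_quat(st['tool_rot']); a=R.from_matrix(np.array([[-s,c,0],[c,s,0],[0,0,-1]]).T)
    print('t',round(st['t'],2),'tool bench',np.round(tob(st['tcp_pos'],O,YAW)*1000,1),'z',round(st['tcp_pos'][2],4),'F',np.round(st['force'],1),'gap',round(st['finger_gap'],3),round(st['gripper_force'],1),'q',np.round(st['q'],2))
    print('shift',np.round(T.inv().apply(p-st['tcp_pos']),4),'turn',np.round(np.degrees((T.inv()*a).as_rotvec()),2))
E
python3 -c "
from h import *
go(.0366,.030,.18);go(.0366,.030,.072)"
```

```text
t 1.1 tool bench [[-444.2  548.5]] z 0.2447 F [ 0.8 -0.5  0.6] gap 1.003 0.0 q [ 1.09  0.53  1.43 -0.    1.18  1.22]
shift [-0.5158  0.4837  0.0652] turn [-0.03  0.08 -0.32]
t 1.1 tool bench [[-444.2  548.5]] z 0.2447 F [ 0.8 -0.5  0.6] gap 1.003 0.0 q [ 1.09  0.53  1.43 -0.    1.18  1.22]
shift [-0.5156  0.4837  0.1732] turn [-0.03  0.08 -0.32]
```

Call:
drive_tool(
  plan=[
    [-0.026,0.024,0.003,0,0,0,1],
    [-0.026,0.024,0.003,0,0,0,1],
    [-0.026,0.024,0.003,0,0,0,1],
    [-0.026,0.024,0.003,0,0,0,1],
    [-0.026,0.024,0.003,0,0,0,1],
    [-0.026,0.024,0.003,0,0,0,1],
    [-0.026,0.024,0.003,0,0,0,1],
    [-0.026,0.024,0.003,0,0,0,1],
    [-0.026,0.024,0.003,0,0,0,1],
    [-0.026,0.024,0.003,0,0,0,1],
  ],
)

```text
t: 2.1
tcp_pos: [0.3921, 0.3059, 0.215]
tool_rot: [0.752, 0.66, -0.0, -0.0]
force: [0.3, 0.5, 0.5]
finger_gap: 1.003
gripper_force: 0.0
```

Call:
drive_tool(
  plan=[
    [-0.026,0.024,0.003,0,0,0,1],
    [-0.026,0.024,0.003,0,0,0,1],
    [-0.026,0.024,0.003,0,0,0,1],
    [-0.026,0.024,0.003,0,0,0,1],
    [-0.026,0.024,0.003,0,0,0,1],
    [-0.026,0.024,0.003,0,0,0,1],
    [-0.026,0.024,0.003,0,0,0,1],
    [-0.026,0.024,0.003,0,0,0,1],
    [-0.026,0.024,0.003,0,0,0,1],
    [-0.016,0.02,0,0,0,0,1],
  ],
)

```text
t: 3.1
tcp_pos: [0.5938, 0.0265, 0.1874]
tool_rot: [0.752, 0.659, -0.001, -0.0]
force: [0.5, 0.3, -0.9]
finger_gap: 0.999
gripper_force: 0.0
```

```bash
python3 -c "
from h import *
go(.0366,.030,.072)"
```

```text
t 3.1 tool bench [[32.9 36.9]] z 0.1874 F [ 0.5  0.3 -0.9] gap 0.999 0.0 q [-0.14  0.56  1.57 -0.    1.02 -0.01]
shift [-0.0069  0.0039  0.1154] turn [-0.07  0.02 -0.09]
```

Call:
drive_tool(
  plan=[
    [-0.006,0.003,0.02,0,0,0,1],
    [0,0,0.025,0,0,0,1],
    [0,0,0.025,0,0,0,1],
    [0,0,0.025,0,0,0,1],
    [0,0,0.012,0,0,0,1],
    [0,0,0,0,0,0,1],
    [0,0,0,0,0,0,1],
  ],
)

```text
t: 3.8
tcp_pos: [0.5958, 0.0223, 0.0817]
tool_rot: [0.752, 0.66, 0.0, 0.0]
force: [0.4, -0.1, 0.9]
finger_gap: 1.002
gripper_force: 0.0
```

```bash
python3 -c "
from h import *
go(.0366,.030,.072)"
```

```text
t 3.8 tool bench [[35.5 33.1]] z 0.0817 F [ 0.4 -0.1  0.9] gap 1.002 0.0 q [-0.15  0.71  1.63 -0.    0.8  -0.02]
shift [-0.0031  0.0011  0.0097] turn [0.03 0.   0.02]
```

Call:
drive_tool(
  plan=[
    [-0.003,0.001,0.01,0,0,0,1],
    [0,0,0,0,0,0,1],
    [0,0,0,0,0,0,-1],
    [0,0,0,0,0,0,-1],
    [0,0,0,0,0,0,-1],
    [0,0,0,0,0,0,-1],
    [0,0,0,0,0,0,-1],
    [0,0,0,0,0,0,-1],
    [0,0,0,0,0,0,-1],
  ],
  newtons=40,
)

```text
t: 4.7
tcp_pos: [0.5962, 0.0192, 0.0716]
tool_rot: [0.752, 0.66, 0.0, 0.0]
force: [-0.8, 0.9, 3.0]
finger_gap: 0.225
gripper_force: 42.1
```

```bash
python3 -c "
from h import *
go(.0029,.030,.072)"
```

```text
t 4.7 tool bench [[36.2 30.1]] z 0.0716 F [-0.8  0.9  3. ] gap 0.225 42.1 q [-0.15  0.73  1.63  0.    0.78 -0.02]
shift [-0.0001 -0.0333 -0.0004] turn [ 0.02 -0.    0.01]
```

Call:
drive_tool(
  plan=[
    [0,-0.007,0,0,0,0,-1],
    [0,-0.009,0,0,0,0,-1],
    [0,-0.009,0,0,0,0,-1],
    [0,-0.0065,0,0,0,0,-1],
    [0,-0.002,0,0,0,0,-1],
    [0,0,0,0,0,0,-1],
    [0,0,0,0,0,0,-1],
    [0,0,0,0,0,0,-1],
  ],
)

```text
t: 5.5
tcp_pos: [0.562, 0.0238, 0.0715]
tool_rot: [0.752, 0.66, -0.001, -0.001]
force: [-1.0, 1.1, 6.8]
finger_gap: 0.225
gripper_force: 42.8
```

```bash
python3 - <<'E'
from h import *
go(.0029,.030,.072)
t=snap('top');s=snap('scene')
a=[cv2.resize(i[:,:,::-1],None,fx=4,fy=4,interpolation=cv2.INTER_CUBIC) for i in (t['image'][180:270,235:330],s['image'][175:250,220:320])]
h=max(i.shape[0] for i in a); a=[cv2.copyMakeBorder(i,0,h-i.shape[0],0,0,0) for i in a]
cv2.imwrite('pics/c1.png',np.hstack(a))
E
```

```text
t 5.5 tool bench [[ 1.7 30.1]] z 0.0715 F [-1.   1.1  6.8] gap 0.225 42.8 q [-0.16  0.7   1.72  0.    0.72 -0.03]
shift [-0.0001  0.0012 -0.0005] turn [-0.11 -0.    0.01]
```

View pics/c1.png

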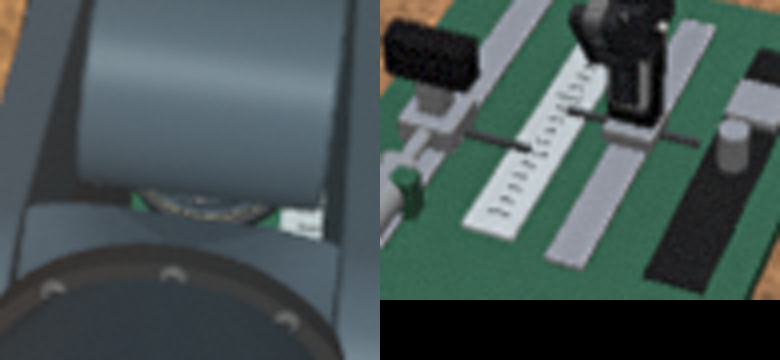

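The top camera is blocked by the arm. The scene crop shows the cursor blade's end at about (697,145), close to level with the pin at (733,145). I'll measure the blade in that view, using the draw pointer at home as a check.

```bash
cat >> h.py <<'E'
def blade(s,y0,y1,x0,x1,z=.0315):
    "bench x of the dark blade: profile of brightness along x, averaged over y0..y1, dark-weighted centre"
    h,w=s['z_map'].shape; v,u=np.mgrid[:h,:w]; g=cv2.cvtColor(s['image'],cv2.COLOR_RGB2GRAY).astype(float).ravel()
    b=tob(onplane(s,np.c_[u.ravel(),v.ravel()],z),O,YAW)*1000; m=(b[:,1]>y0)&(b[:,1]<y1)&(b[:,0]>x0)&(b[:,0]<x1)
    e=np.arange(x0,x1+.1,1.); i=np.digitize(b[m,0],e); pr=np.array([g[m][i==k].mean() if (i==k).any() else np.nan for k in range(1,len(e))])
    d=np.clip(np.nanmedian(pr)-6-pr,0,None); d=np.nan_to_num(d); xc=(e[:-1]+e[1:])/2
    print(np.round(pr).tolist(),'->',round((d*xc).sum()/d.sum(),2))
E
python3 - <<'E'
from h import *
s=dict(np.load('scene.npz'))
blade(s,50,63,-14,20); blade(s,-10,3,-14,20); blade(s,-38,-21,24,56)
P=pts(s);B=tob(P.reshape(-1,3),O,YAW).reshape(P.shape[:2]+(2,));z=P[...,2]
m=(abs(B[...,1]-.088)<.02)&(z>.042)&(z<.055)&(abs(B[...,0])<.03);q=B[m]*1000
print(q.mean(0),(q.min(0)+q.max(0))/2)
m=(B[...,1]>-.02)&(B[...,1]<.075)&(z>.027)&(z<.037)&(abs(B[...,0])<.012);q=B[m]*1000
for a,b in((-15,5),(45,70)):
    k=q[(q[:,1]>a)&(q[:,1]<b)]; print('blade depth',len(k),k.mean(0) if len(k) else '',k.min(0),k.max(0))
k=B[(B[...,1]>-.04)&(B[...,1]<-.02)&(z>.027)&(z<.037)&(abs(B[...,0]-.04)<.012)]*1000
print('draw',len(k),k.mean(0),k.min(0),k.max(0))
E
```

```text
[84.0, 86.0, 87.0, 87.0, 90.0, 85.0, 86.0, 88.0, 87.0, 86.0, 85.0, 86.0, 81.0, 80.0, 72.0, 69.0, 56.0, 54.0, 53.0, 53.0, 64.0, 74.0, 80.0, 83.0, 82.0, 86.0, 87.0, 87.0, 87.0, 87.0, 85.0, 85.0, 86.0, 85.0] -> 4.08
[150.0, 182.0, 199.0, 141.0, 112.0, 189.0, 204.0, 137.0, 142.0, 204.0, 134.0, 132.0, 142.0, 130.0, 87.0, 77.0, 67.0, 54.0, 48.0, 59.0, 134.0, 129.0, 134.0, 172.0, 194.0, 164.0, 140.0, 195.0, 142.0, 167.0, 163.0, 199.0, 160.0, 118.0] -> 3.21
[148.0, 138.0, 139.0, 177.0, 140.0, 140.0, 158.0, 160.0, 141.0, 164.0, 168.0, 138.0, 135.0, 98.0, 103.0, 82.0, 58.0, 58.0, 52.0, 58.0, 135.0, 146.0, 113.0, 138.0, 195.0, 136.0, 142.0, 143.0, 164.0, 138.0, 162.0, 181.0] -> 41.32
[ 5.48191069 86.30365876] [ 3.38866178 85.66057054]
blade depth 19 [ 1.74783633 -5.27763357] [ -1.19182079 -14.19755985] [4.69179286 3.89465061]
blade depth 22 [ 2.2845541  55.87027636] [-2.0942359 45.6152528] [ 4.28257575 65.04724288]
draw 20 [ 40.04416124 -30.01010184] [ 36.77470407 -38.01385974] [ 42.55450479 -21.79246883]
```

Against the draw pointer, the cursor sits at about 2.0 mm and the pin at about 2.9 mm. I'll nudge the cursor +0.8 mm, release, lift clear and check from above.

Call:
drive_tool(
  plan=[
    [0,0.0008,0,0,0,0,-1],
    [0,0,0,0,0,0,-1],
    [0,0,0,0,0,0,-1],
    [0,0,0,0,0,0,-1],
    [0,0,0,0,0,0,1],
    [0,0,0,0,0,0,1],
    [0,0,0,0,0,0,1],
    [0,0,0,0,0,0,1],
    [0,0,0,0,0,0,1],
    [0,0,-0.02,0,0,0,1],
  ],
)

```text
t: 6.6
tcp_pos: [0.5617, 0.0237, 0.0893]
tool_rot: [0.752, 0.66, -0.002, -0.002]
force: [-0.8, 0.3, -0.1]
finger_gap: 0.999
gripper_force: 0.0
```

Call:
drive_tool(
  plan=[
    [0,0,-0.04,0,0,0,1],
    [0,0,-0.04,0,0,0,1],
    [0,0,-0.04,0,0,0,1],
    [0.03,-0.01,-0.03,0,0,0,1],
    [0.03,-0.02,0,0,0,0,1],
    [0.03,-0.02,0,0,0,0,1],
    [0.03,-0.02,0,0,0,0,1],
    [0.03,-0.01,0,0,0,0,1],
    [0.03,-0.01,0,0,0,0,1],
    [0.02,0,0,0,0,0,1],
  ],
)

```text
t: 7.6
tcp_pos: [0.4986, 0.2354, 0.2413]
tool_rot: [0.751, 0.66, -0.001, -0.001]
force: [1.0, -0.7, -0.3]
finger_gap: 1.001
gripper_force: 0.0
```

```bash
python3 - <<'E'
from h import *
go(.040,-.075,.15)
t=snap('top');s=snap('scene')
cv2.imwrite('pics/t2.png',t['image'][:,:,::-1])
for s in(t,s):
    P=pts(s); B=tob(P.reshape(-1,3),O,YAW).reshape(P.shape[:2]+(2,)); z=P[...,2];X,Yb=B[...,0],B[...,1]
    for nm,m in(('pin',(abs(X)<.02)&(abs(Yb-.088)<.02)&(z>.042)&(z<.055)),('grip',(abs(X)<.1)&(abs(Yb-.03)<.03)&(z>.085)&(z<.1)),('bar',(abs(X-.04)<.1)&(abs(Yb+.075)<.035)&(z>.09)&(z<.105))):
        q=B[m]*1000
        if len(q): print(nm,len(q),(q.min(0)+q.max(0))/2,np.ptp(q,axis=0))
    blade(s,50,63,-14,20); blade(s,-10,3,-14,20); blade(s,-38,-21,24,56)
E
```

```text
t 7.6 tool bench [[-88.7 231.7]] z 0.2413 F [ 1.  -0.7 -0.3] gap 1.001 0.0 q [0.24 0.43 1.62 0.   1.09 0.37]
shift [-0.3069  0.1282  0.0911] turn [-0.08  0.    0.12]
pin 68 [ 2.08156804 88.63521038] [16.04164744 17.36176562]
grip 171 [ 2.00923121 30.47547952] [20.08085066 29.63131841]
bar 312 [ 39.37232714 -73.83568125] [20.3152831  51.45299908]
[88.0, 88.0, 88.0, 88.0, 87.0, 87.0, 88.0, 87.0, 87.0, 87.0, 87.0, 87.0, 86.0, 81.0, 78.0, 78.0, 77.0, 78.0, 83.0, 85.0, 86.0, 87.0, 88.0, 87.0, 87.0, 88.0, 87.0, 87.0, 87.0, 88.0, 86.0, 87.0, 86.0, 87.0] -> 2.09
[191.0, 113.0, 191.0, 128.0, 192.0, 126.0, 192.0, 125.0, 192.0, 135.0, 192.0, 133.0, 156.0, 124.0, 112.0, 88.0, 84.0, 91.0, 101.0, 147.0, 88.0, 165.0, 88.0, 162.0, 88.0, 180.0, 88.0, 180.0, 86.0, 177.0, 99.0, 188.0, 95.0, 187.0] -> 7.89
[104.0, 190.0, 123.0, 183.0, 116.0, 183.0, 119.0, 185.0, 110.0, 179.0, 126.0, 173.0, 125.0, 133.0, 87.0, 86.0, 81.0, 104.0, 114.0, 148.0, 136.0, 166.0, 138.0, 166.0, 140.0, 169.0, 151.0, 150.0, 165.0, 154.0, 164.0, 156.0] -> 36.08
pin 47 [ 4.03966193 86.17314045] [17.36520308 15.79290581]
grip 101 [ 3.25093196 27.77168347] [20.48115171 29.4104761 ]
bar 168 [ 40.69647193 -76.50711955] [20.68289524 50.64400285]
[84.0, 86.0, 84.0, 86.0, 86.0, 85.0, 84.0, 86.0, 85.0, 86.0, 84.0, 84.0, 80.0, 78.0, 76.0, 69.0, 64.0, 57.0, 47.0, 50.0, 50.0, 68.0, 78.0, 76.0, 80.0, 84.0, 84.0, 83.0, 84.0, 84.0, 86.0, 84.0, 84.0, 80.0] -> 4.81
[146.0, 176.0, 197.0, 139.0, 109.0, 186.0, 198.0, 137.0, 139.0, 196.0, 140.0, 134.0, 157.0, 135.0, 92.0, 93.0, 73.0, 54.0, 51.0, 50.0, 77.0, 110.0, 126.0, 148.0, 188.0, 158.0, 137.0, 194.0, 140.0, 164.0, 158.0, 195.0, 158.0, 117.0] -> 3.94
[142.0, 135.0, 139.0, 173.0, 139.0, 136.0, 155.0, 157.0, 138.0, 160.0, 161.0, 135.0, 131.0, 96.0, 102.0, 78.0, 58.0, 57.0, 51.0, 56.0, 134.0, 145.0, 109.0, 133.0, 188.0, 135.0, 140.0, 140.0, 160.0, 136.0, 158.0, 176.0] -> 41.34
```

View pics/t2.png

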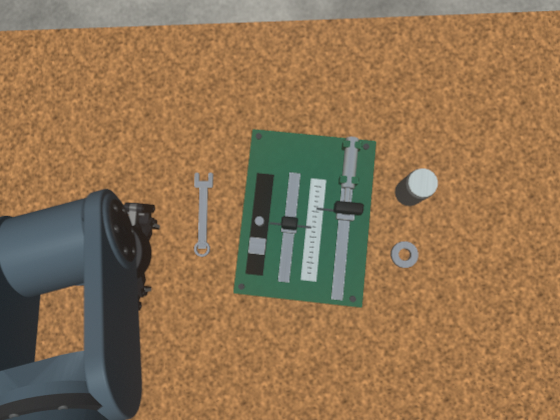

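The top view confirms it: the pin at pixel (259,221) reads 2.08 mm, the grip 2.01 mm and the blade 2.09 mm, so they're level. Both views agree the bar needs a 37.4 mm pull. Next I'll move to the bar.

Call:
drive_tool(
  plan=[
    [-0.03,0.013,0.005,0,0,0,1],
    [-0.034,0.014,0.005,0,0,0,1],
    [-0.034,0.014,0.005,0,0,0,1],
    [-0.034,0.014,0.005,0,0,0,1],
    [-0.034,0.014,0.005,0,0,0,1],
    [-0.034,0.014,0.005,0,0,0,1],
    [-0.034,0.014,0,0,0,0,1],
    [-0.034,0.014,0,0,0,0,1],
    [-0.034,0.014,0,0,0,0,1],
    [0,0,0,0,0,0,1],
  ],
)

```text
t: 8.7
tcp_pos: [0.5864, -0.0881, 0.2113]
tool_rot: [0.753, 0.657, -0.0, 0.002]
force: [0.2, 0.8, 1.1]
finger_gap: 0.997
gripper_force: 0.0
```

```bash
python3 -c "
from h import *
go(.0398,-.075,.075)"
```

```text
t 8.7 tool bench [[ 40.5 -77.6]] z 0.2113 F [0.2 0.8 1.1] gap 0.997 0.0 q [-0.34  0.52  1.55 -0.    1.06 -0.2 ]
shift [ 0.003  -0.001   0.1363] turn [ 0.15  0.14 -0.31]
```

Call:
drive_tool(
  plan=[
    [0.003,-0.001,0.03,0,0,-0.3,1],
    [0,0,0.03,0,0,0,1],
    [0,0,0.03,0,0,0,1],
    [0,0,0.03,0,0,0,1],
    [0,0,0.016,0,0,0,1],
    [0,0,0,0,0,0,1],
    [0,0,0,0,0,0,1],
  ],
)

```text
t: 9.4
tcp_pos: [0.5841, -0.0791, 0.0754]
tool_rot: [0.75, 0.662, -0.0, -0.0]
force: [-0.4, -0.0, -0.1]
finger_gap: 0.999
gripper_force: 0.0
```

```bash
python3 -c "
from h import *
go(.0398,-.075,.075)"
```

```text
t 9.4 tool bench [[ 37.1 -69. ]] z 0.0754 F [-0.4 -0.  -0.1] gap 0.999 0.0 q [-0.32  0.72  1.65 -0.    0.78 -0.2 ]
shift [-0.006   0.0027  0.0004] turn [-0.04 -0.01  0.31]
```

Call:
drive_tool(
  plan=[
    [-0.006,0.0027,0,0,0,0.3,1],
    [0,0,0,0,0,0,1],
    [0,0,0,0,0,0,1],
  ],
)

```text
t: 9.7
tcp_pos: [0.5871, -0.0859, 0.0764]
tool_rot: [0.752, 0.659, 0.001, 0.001]
force: [-0.9, -0.5, -0.3]
finger_gap: 1.003
gripper_force: 0.0
```

```bash
python3 -c "
from h import *
go(.0398,-.075,.075)"
```

```text
t 9.7 tool bench [[ 40.9 -75.4]] z 0.0764 F [-0.9 -0.5 -0.3] gap 1.003 0.0 q [-0.33  0.72  1.64 -0.    0.78 -0.2 ]
shift [ 0.0004 -0.0011  0.0014] turn [ 0.12  0.03 -0.02]
```

Call:
drive_tool(
  plan=[
    [0,-0.001,0.001,0,0,0,-1],
    [0,0,0,0,0,0,-1],
    [0,0,0,0,0,0,-1],
    [0,0,0,0,0,0,-1],
    [0,0,0,0,0,0,-1],
    [0,0,0,0,0,0,-1],
    [0,0,0,0,0,0,-1],
  ],
  newtons=70,
)

```text
t: 10.4
tcp_pos: [0.5861, -0.0853, 0.0745]
tool_rot: [0.752, 0.66, 0.0, 0.001]
force: [1.8, 0.2, 0.8]
finger_gap: 0.225
gripper_force: 70.9
```

```bash
python3 -c "
from h import *
go(.0024,-.075,.075)
s=snap('scene'); blade(s,-38,-21,24,56);blade(s,-10,3,-14,20)"
```

```text
t 10.4 tool bench [[ 39.9 -74.9]] z 0.0745 F [1.8 0.2 0.8] gap 0.225 70.9 q [-0.33  0.72  1.64  0.    0.78 -0.2 ]
shift [-0.0001 -0.0375 -0.0005] turn [0.09 0.   0.01]
[148.0, 139.0, 141.0, 178.0, 144.0, 140.0, 161.0, 161.0, 144.0, 164.0, 165.0, 140.0, 136.0, 101.0, 104.0, 82.0, 60.0, 58.0, 52.0, 63.0, 136.0, 149.0, 112.0, 138.0, 196.0, 138.0, 144.0, 148.0, 164.0, 140.0, 161.0, 183.0] -> 41.36
[148.0, 183.0, 204.0, 144.0, 115.0, 192.0, 201.0, 142.0, 141.0, 204.0, 145.0, 137.0, 165.0, 140.0, 95.0, 98.0, 81.0, 54.0, 47.0, 52.0, 81.0, 113.0, 132.0, 155.0, 193.0, 163.0, 143.0, 198.0, 144.0, 169.0, 165.0, 202.0, 161.0, 120.0] -> 4.03
```

Gripped at home and the blades haven't moved (41.4 and 4.0 in the same measure). I'll pull gently, stopping short first.

Call:
drive_tool(
  plan=[
    [0,-0.003,0,0,0,0,-1],
    [0,-0.006,0,0,0,0,-1],
    [0,-0.007,0,0,0,0,-1],
    [0,-0.007,0,0,0,0,-1],
    [0,-0.006,0,0,0,0,-1],
    [0,-0.003,0,0,0,0,-1],
    [0,-0.002,0,0,0,0,-1],
    [0,0,0,0,0,0,-1],
    [0,0,0,0,0,0,-1],
    [0,0,0,0,0,0,-1],
  ],
)

```text
t: 11.45
tcp_pos: [0.5543, -0.0811, 0.0745]
tool_rot: [0.752, 0.659, 0.002, 0.002]
force: [7.6, 1.6, -3.0]
finger_gap: 0.223
gripper_force: 70.4
```

```bash
python3 -c "
from h import *
go(.0024,-.075,.075)
s=snap('scene'); blade(s,-38,-21,-12,22);blade(s,-10,3,-14,20)
P=pts(s);B=tob(P.reshape(-1,3),O,YAW).reshape(P.shape[:2]+(2,));z=P[...,2]
for a,b in((-.038,-.021),(-.010,.003)):
  k=B[(B[...,1]>a)&(B[...,1]<b)&(z>.027)&(z<.037)&(abs(B[...,0]-.003)<.016)]*1000; print(len(k),k.mean(0),k.min(0),k.max(0))
cv2.imwrite('pics/s3.png',cv2.resize(s['image'][170:250,220:330,::-1],None,fx=6,fy=6,interpolation=cv2.INTER_CUBIC))"
```

```text
t 11.45 tool bench [[  7.8 -74.9]] z 0.0745 F [ 7.6  1.6 -3. ] gap 0.223 70.4 q [-0.35  0.69  1.73  0.    0.71 -0.22]
shift [-0.0001 -0.0054 -0.0005] turn [ 0.32  0.01 -0.02]
[120.0, 202.0, 181.0, 136.0, 132.0, 198.0, 148.0, 136.0, 159.0, 136.0, 160.0, 144.0, 140.0, 185.0, 144.0, 132.0, 122.0, 123.0, 92.0, 80.0, 66.0, 57.0, 52.0, 64.0, 98.0, 126.0, 125.0, 129.0, 176.0, 148.0, 140.0, 142.0, 170.0, 138.0] -> 9.03
[149.0, 180.0, 202.0, 141.0, 111.0, 190.0, 203.0, 138.0, 142.0, 202.0, 142.0, 136.0, 162.0, 138.0, 94.0, 95.0, 80.0, 54.0, 50.0, 50.0, 79.0, 114.0, 130.0, 152.0, 193.0, 162.0, 141.0, 199.0, 143.0, 168.0, 161.0, 199.0, 162.0, 118.0] -> 3.96
18 [  8.30424257 -30.58884147] [  5.81786096 -37.61791958] [ 10.42111365 -23.17255198]
14 [ 2.73655417 -3.88515858] [-2.92198085 -9.93989897] [5.05579636 2.59710307]
```

View pics/s3.png

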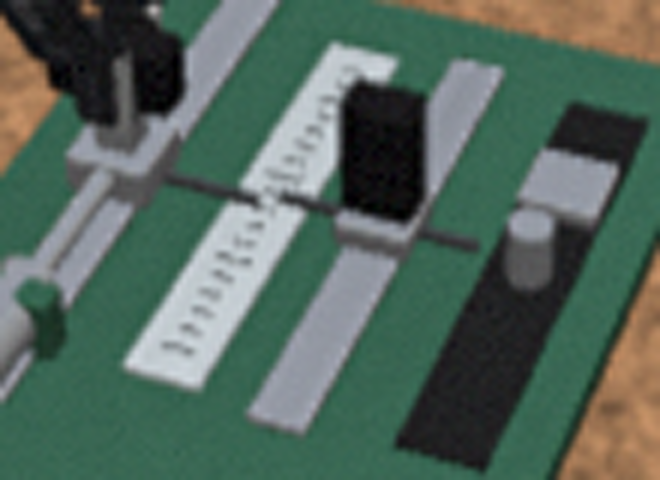

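The crop shows the draw blade (170–255, 180–200) about 5 mm short of the cursor blade (285–335, 200–212), with the cursor still level with the pin at (530,250).

Call:
drive_tool(
  plan=[
    [0,-0.002,0,0,0,0,-1],
    [0,-0.002,0,0,0,0,-1],
    [0,-0.0008,0,0,0,0,-1],
    [0,0,0,0,0,0,-1],
    [0,0,0,0,0,0,-1],
    [0,0,0,0,0,0,-1],
  ],
)

```text
t: 12.1
tcp_pos: [0.5499, -0.0805, 0.0745]
tool_rot: [0.752, 0.659, 0.002, 0.002]
force: [9.0, 0.9, -4.3]
finger_gap: 0.224
gripper_force: 70.4
```

```bash
cat > m.py <<'E'
from h import *
go(.0024,-.075,.075)
s=snap('scene'); blade(s,-38,-21,-14,20);blade(s,-10,3,-14,20)
E
python3 m.py
```

```text
t 12.1 tool bench [[  3.3 -74.9]] z 0.0745 F [ 9.   0.9 -4.3] gap 0.224 70.4 q [-0.35  0.69  1.74  0.    0.71 -0.22]
shift [-0.0001 -0.0009 -0.0005] turn [ 0.36  0.01 -0.02]
[192.0, 172.0, 119.0, 202.0, 181.0, 135.0, 134.0, 199.0, 151.0, 141.0, 161.0, 138.0, 158.0, 134.0, 114.0, 118.0, 83.0, 66.0, 61.0, 69.0, 56.0, 62.0, 99.0, 141.0, 128.0, 134.0, 177.0, 149.0, 139.0, 142.0, 178.0, 144.0, 136.0, 139.0] -> 4.67
[149.0, 180.0, 200.0, 143.0, 111.0, 191.0, 200.0, 140.0, 142.0, 202.0, 141.0, 140.0, 162.0, 140.0, 94.0, 93.0, 80.0, 54.0, 49.0, 54.0, 81.0, 113.0, 130.0, 152.0, 192.0, 162.0, 141.0, 198.0, 144.0, 169.0, 163.0, 199.0, 160.0, 119.0] -> 3.92
```

Both measures say 0.7–0.8 mm remains.

Call:
drive_tool(
  plan=[
    [0,-0.0007,0,0,0,0,-1],
    [0,0,0,0,0,0,-1],
    [0,0,0,0,0,0,-1],
    [0,0,0,0,0,0,-1],
    [0,0,0,0,0,0,-1],
  ],
)

```text
t: 12.65
tcp_pos: [0.5493, -0.0805, 0.0745]
tool_rot: [0.752, 0.659, 0.002, 0.002]
force: [8.5, 1.7, -3.0]
finger_gap: 0.226
gripper_force: 70.4
```

```bash
python3 m.py; python3 -c "
from h import *
s=dict(np.load('scene.npz'))
cv2.imwrite('pics/s4.png',cv2.resize(s['image'][170:250,220:330,::-1],None,fx=6,fy=6,interpolation=cv2.INTER_CUBIC))"
```

```text
t 12.65 tool bench [[  2.7 -74.9]] z 0.0745 F [ 8.5  1.7 -3. ] gap 0.226 70.4 q [-0.35  0.69  1.74  0.    0.7  -0.22]
shift [-0.0001 -0.0003 -0.0005] turn [ 0.37  0.01 -0.02]
[194.0, 173.0, 120.0, 201.0, 182.0, 138.0, 131.0, 203.0, 149.0, 140.0, 162.0, 138.0, 158.0, 115.0, 108.0, 110.0, 70.0, 58.0, 57.0, 72.0, 62.0, 84.0, 102.0, 155.0, 132.0, 134.0, 182.0, 148.0, 142.0, 140.0, 177.0, 143.0, 138.0, 142.0] -> 4.06
[148.0, 181.0, 201.0, 140.0, 116.0, 192.0, 201.0, 139.0, 139.0, 202.0, 143.0, 136.0, 161.0, 138.0, 92.0, 93.0, 80.0, 55.0, 50.0, 51.0, 80.0, 114.0, 130.0, 152.0, 196.0, 162.0, 142.0, 197.0, 142.0, 166.0, 161.0, 200.0, 160.0, 118.0] -> 4.07
```

View pics/s4.png

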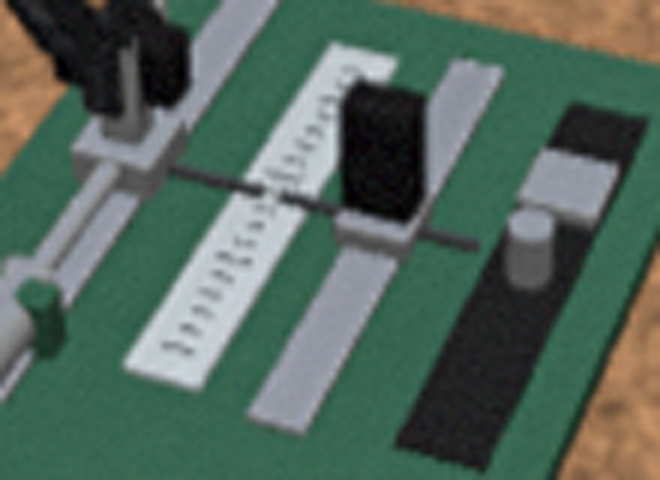

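The crop shows the draw blade (175–260, 172–188) and cursor blade (285–475, 195–245) in one straight line, measuring 4.06 and 4.07 mm, and pointing at the pin. The bar is held, so I'm handing in.

```bash
python3 -c "
from station import manip
print(manip.sign_off())"
```

```text
the job is handed in; nothing more can be done
None
```

Job handed in at about 12.7 s: the cursor is level with the round pin to within about 1 mm, and the gripper is holding the pull bar with its pointer level with the cursor's (4.06 against 4.07 mm in the last picture).

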